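# Fit the keyed rotor onto the mixer drive and hold it down

### The arm

A 6-joint arm with a two-finger parallel gripper is mounted at the origin on a cart in front of the work surface, level with it; the furniture and walls round the work are solid. World frame = base frame: x ahead of the robot, y to its left, z up, the work surface at z = 0. Lengths are in m, angles in rad, forces in N, time in s.
With the tool pointing down it reaches from about 0.3 to 0.825 m from the base axis. Payload 5.4 kg.
Tool frame: the origin (TCP) lies at the very end of the fingers, on their centre line; the grasp point (between the pads) lies 19 mm behind it; z points along the fingers, x is the direction in which the jaws open and shut, and the axes are right-handed (so a half turn about z gives the same grasp; the last joint's range is limited). The gripper opens to 92 mm and grips with 3 to 60 N. Pads are 20 mm wide; open, the fingers measure 128 mm over their backs; the gripper's body (75 mm by 189 mm) begins 69 mm behind the grasp point.
Start: joints at [-1.385, 0.158, 1.597, -0, 1.386, -0.21], TCP at [0.222, -0.531, 0.215] pointing down, gripper open.
Joint ranges: [-2.91, 2.91], [-0.94, 2.29], [0.18, 2.7], [-1.29, 4.43], [0.17, 2.64], [-3, 3]. Speed limits (rad/s): [2.57, 2.57, 3.14, 3.14, 3.14, 3.14].

### API

Orientations are given as a rotation vector (axis times angle).
In Python, from workcell import bot gives the robot as it stands. Calls block until the motion is done:
- bot.goto(position, orientation): joint-space move of the TCP to a pose.
- bot.line_to(position, rot=None, max_speed=0.15): straight line of the TCP; rot=None keeps the orientation; max_speed is the mean speed in m/s.
- bot.set_joints(angles): joint-space move.
- bot.set_gripper(opening, newtons=None): opening from 0.0 (shut) to 1.0 (fully open); newtons is the grip in N (None keeps the last); returns when the fingers have stopped.
- bot.hold(seconds).
- bot.inverse_kinematics(position, orientation): joint angles nearest the present ones, or None.
- bot.read_camera(name): name is "scene" or "side" or "wrist"; returns a dict with "pixels" (400x640x3 uint8, blue, green, red), "fx", "fy", "cx", "cy" (pixels), "R" (3x3) and "t" (3): a world point X has camera coordinates R X + t. Camera axes: x right, y down, z forward; pixel columns grow to the right and rows downward; lengths in m; the calibration is good to about 2 mm. A picture is of the moment at which its call begins. There is no depth.
A pose or a line that the arm cannot do raises bot.MotionError and nothing moves.
- bot.job_done(): hands the job in, once; it reports no verdict.
Readings, each from a call of its own:
- bot.current_clock(): time.
- bot.current_joints(): joint angles.
- bot.current_joint_vel(): joint speeds.
- bot.current_effort(): joint torques, N m.
- bot.current_ee_pos(): TCP position.
- bot.current_tool_rot(): TCP orientation.
- bot.current_contact_force(): force on the tool from outside, world axes, zero at the start.
- bot.current_ft_torque(): the same for the moment, N m.
- bot.current_opening(): opening from 0.0 (shut) to 1.0 (fully open).
Only numpy, scipy, OpenCV 4.12 (cv2) and the standard library are available. Lean on these libraries where they do the work, as an engineer would, in place of code of your own. Each camera call takes 0.05 s, during which the arm holds its last target.

### The job

Lift the white rotor with the blue grip off the nested pile and fit its keyed shaft into the steel hub of the mixer drive: press and turn it until the key drops into the keyway, then keep pushing against the ejector spring until the disc sits flush on the hub. Finish while holding it: still gripping the rotor by its blue grip and pressing it fully home, without letting go. Leave the spare rotor on its stand and do not disturb the other things on the bench.

Things in the scene. Friction and masses are not known exactly. Their poses are not given: they have to be found in the camera images.
- rotor_grip (a point): Centre of the hollow square blue grip of the top rotor (0.13 to 0.21 kg). Grip: 40 mm over its flats, which face its x and y; 47 mm tall, walls 4.5 mm. z is the rotor's axis, up. From here the grip's top is 23 mm above; the white disc (92 mm across, 8 mm thick) has its top 23 mm and its underside 31 mm below; the shaft's foot is 71 mm below. A red line on disc and grip marks the -x side (key side).
- rotor: The top rotor; origin at the centre of the foot of the top rotor's steel shaft (13 mm diameter, 40 mm long from foot to disc, its lowest 6 mm coned to 7 mm); axes as rotor_grip. The brass key, on the -x side of the shaft, is 5 mm wide, stands out to 13 mm from the axis and runs from 12 to 32 mm above the foot; below it is a plain round nose 12 mm long.
- spare_grip (a point): Centre of the black grip of the spare rotor (grey disc, otherwise the same). The top rotor is nested on it: its disc sits on this grip's top and its shaft hangs 40 mm down inside the grip (31 mm wide inside), so it lifts straight up and is clear after 40 mm. The spare sits likewise in the square tube of a fixed grey stand (base 100x100 mm) and stays there.
- hub_mouth (a point): Centre of the top face of the steel hub (44 mm across, 45 mm tall), 100 mm above the bench; z up, x and y as the drive housing. The vertical bore is 15.4 mm wide with one keyway, 6.5 mm wide, open at the top, marked by a red line on the hub. A wrongly turned rotor stops with its nose 12 mm in, key on the top face. Fully home, the disc lies on this face and the foot is 40 mm below this point.
- drive: Mixer drive, a fixed white box 130x110x55 mm, origin under its centre, hub on top in the middle. An orange line on it points from the hub to -x. The keyway stands within 0.5 rad either way of that -x direction; its angle is not read out: see it, or feel for it with the key, which drops in within about 0.1 rad of it. The hub is braked: it keeps its angle unless turned with over 1 N m.
- ejector (a joint): Spring ejector pin inside the bore, in m: 0 when up (its top 33 mm below the hub's mouth), 0.007 when the rotor is fully home. It pushes back with 5 N at 0 and 9 N at 0.007, more than the rotor's weight, so a rotor let go rises again.
- flask_mid (a point): Bystander, leave alone: conical glass flask, 63 mm wide, 109 mm tall; this point is its centre.
- wine_bottle_mid (a point): Bystander, leave alone: small glass bottle with blue cap and dark red content, 46 mm wide, 86 mm tall; this point is its centre.
- timer_mid (a point): Bystander, leave alone: white lab timer lying flat, 66x66x18 mm; this point is its centre.
- tape_mid (a point): Bystander, leave alone: blue tape roll lying flat, 52 mm across, 14 mm high; this point is its centre.
- spare: The spare rotor as a whole; its origin is at its shaft's foot, 71 mm below spare_grip.
Not all that is in view belongs to the job. What is shaped like the rotor but green is not meant.

How it is judged:
By the outcome, as a careful person would: the job done as asked, in the order asked, and still so for the second after the job is handed in, while the arm keeps its last pose, push and grip.
It also fails if it takes over 56 s, if anything falls off the work surface, if the arm or the gripper's body presses on something with over 40 N, if the wrist force passes 120 N, or if a joint passes its speed limit or range.

## Working session

There is one attempt and no reset: what is moved stays moved. The work goes in short steps, each a Python script; the robot and the scene stay as the last script left them, time stands still between calls to the robot, and variables do not carry over. Pictures are saved under pics/ and viewed, and the job is handed in when it is done.

```bash
mkdir -p pics; ls; python3 - <<'E'
from workcell import bot
import cv2
for n in ["scene","side","wrist"]:
    d=bot.read_camera(n); cv2.imwrite(f"pics/{n}0.png",d["pixels"])
    print(n,d["fx"],d["fy"],d["cx"],d["cy"],d["R"],d["t"])
print(bot.current_clock(),bot.current_tool_rot(),bot.current_contact_force())
E
```

```text
pics
scene 441.92773351198446 441.92773351198446 316.79807894121853 197.4705979105721 [[-0.78038643 -0.62529373 -0.00218685]
 [-0.41341933  0.51857797 -0.74843927]
 [ 0.46912843 -0.58316777 -0.66319972]] [0.34968645 0.36190595 0.79743765]
side 506.4568248023717 506.4568248023717 321.705670002605 199.64818028721274 [[ 0.96041231 -0.27855067 -0.00420868]
 [-0.15129838 -0.50885599 -0.8474517 ]
 [ 0.23391663  0.81453981 -0.53085583]] [-0.51358974  0.12273051  1.33600762]
wrist 285.30378218887904 285.30378218887904 320.0402035356321 200.16667748272388 [[ 3.84850391e-01 -9.22978658e-01 -7.56983802e-04]
 [-8.90468074e-01 -3.71510104e-01  2.62767676e-01]
 [-2.42810185e-01 -1.00452173e-01 -9.64858837e-01]] [-0.57452727 -0.03021314  0.38863649]
0.15 [-2.61408216e+00  1.74071457e+00  1.59459549e-03] [ 0.83690914 -0.11614135 -0.66367106]
```

View pics/scene0.png

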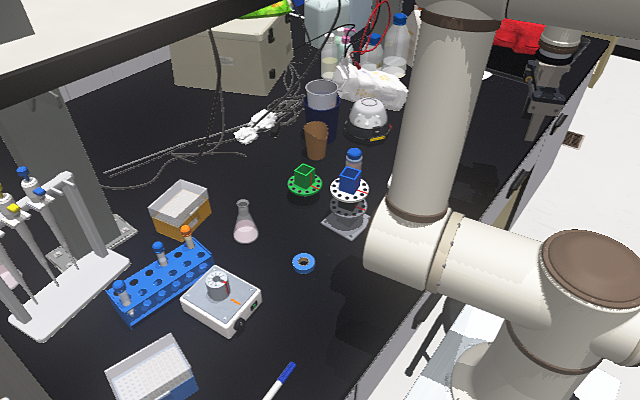

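View pics/side0.png

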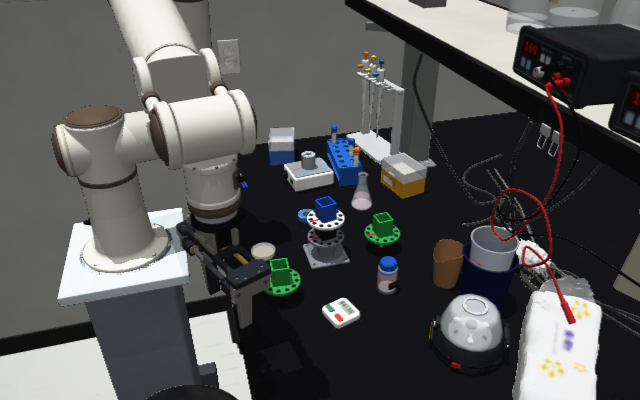

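View pics/wrist0.png

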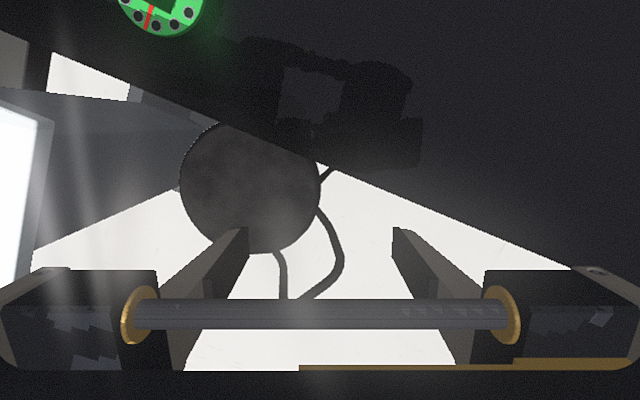

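The scene view shows the blue grip near (349,180) and the hub near (217,287). In the side view they are near (326,209) and (308,158). I'll zoom in to measure.

```bash
python3 - <<'E'
import cv2,numpy as np
s=cv2.imread("pics/scene0.png");d=cv2.imread("pics/side0.png")
def crop(i,x,y,w,h,k): return cv2.resize(i[y:y+h,x:x+w],None,fx=k,fy=k,interpolation=cv2.INTER_CUBIC)
a=np.hstack([crop(s,310,150,80,100,5),crop(s,175,255,80,100,5)])
b=np.hstack([crop(d,290,185,80,100,5),crop(d,270,130,80,100,5)])
cv2.imwrite("pics/z1.png",a);cv2.imwrite("pics/z2.png",b)
E
```

```text
(no output)
```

View pics/z1.png

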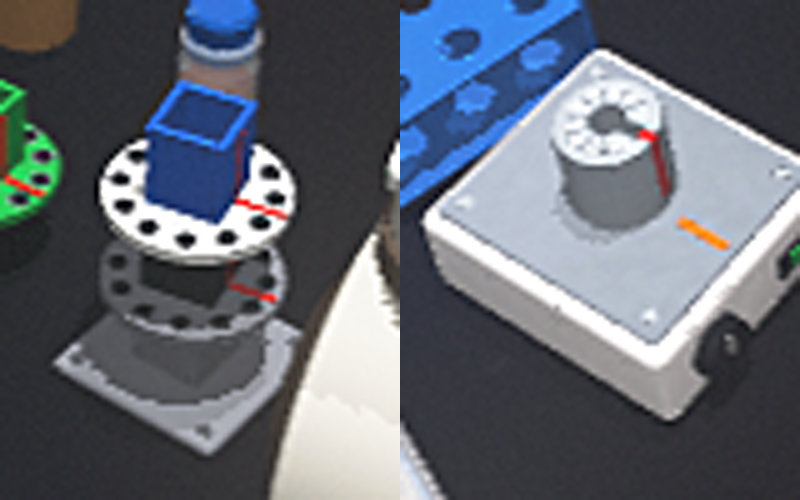

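View pics/z2.png

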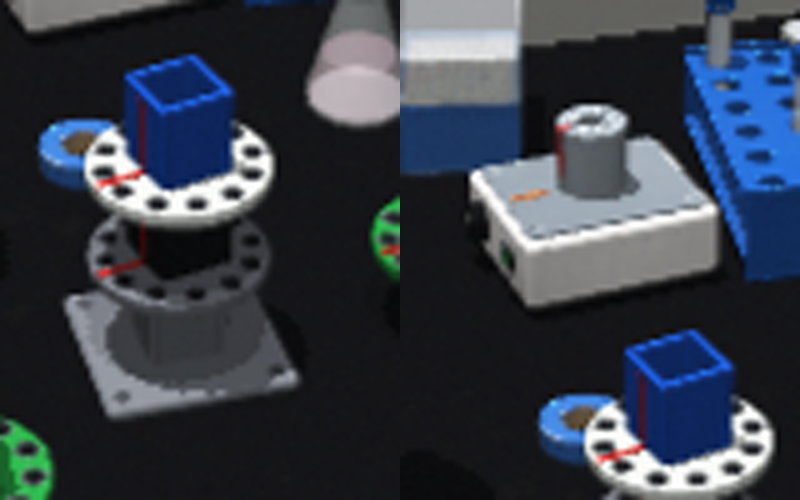

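```bash
cat > h.py <<'E'
import numpy as np,cv2
from scipy.optimize import least_squares
from scipy.spatial.transform import Rotation as Ro
def proj(c,X):
    X=np.atleast_2d(X); q=X@np.array(c["R"]).T+np.array(c["t"])
    return np.c_[c["fx"]*q[:,0]/q[:,2]+c["cx"],c["fy"]*q[:,1]/q[:,2]+c["cy"]]
def onz(c,uv,z):
    uv=np.atleast_2d(uv);R=np.array(c["R"]);C=-R.T@np.array(c["t"])
    d=np.c_[(uv[:,0]-c["cx"])/c["fx"],(uv[:,1]-c["cy"])/c["fy"],np.ones(len(uv))]@R
    return C+d*((z-C[2])/d[:,2])[:,None]
def tri(cs,uvs):
    f=lambda p: np.concatenate([(proj(c,p)-u).ravel() for c,u in zip(cs,uvs)])
    r=least_squares(f,[0.5,0,0.1]); return r.x,r.fun
def wrap(a): return (a+np.pi)%(2*np.pi)-np.pi
E
python3 - <<'E'
from h import *
from workcell import bot
S=bot.read_camera("scene");D=bot.read_camera("side")
u=lambda p,x0,y0:(np.array(p,float)+.5)/5-.5+[x0,y0]
sg=u([(178,84),(256,95),(228,148),(148,128)],310,150)
dg=u([(190,57),(232,92),(167,110),(126,73)],290,185)
for k in range(4):print(onz(S,sg[k],.2)[0],onz(D,dg[k],.2)[0])
def sq(p):
    a=p[3]+np.pi/4+np.arange(4)*np.pi/2; r=.02*2**.5
    return np.c_[p[0]+r*np.cos(a),p[1]+r*np.sin(a),np.full(4,p[2])]
from itertools import permutations
best=None
for ks in [(i,j) for i in range(4) for j in range(4)]:
  for sgn in (1,-1):
    o=lambda q,i:np.roll(q[::sgn],i,0)
    f=lambda p:np.concatenate([(proj(S,sq(p))-o(sg,ks[0])).ravel(),(proj(D,sq(p))-o(dg,ks[1])).ravel()])
    x0=np.r_[tri([S,D],[sg.mean(0),dg.mean(0)])[0],0.3]
    r=least_squares(f,x0)
    if best is None or r.cost<best.cost-1e-6: best=r
print("grip top",best.x,best.cost,best.fun.round(1))
# red line on disc, outer end and inner end
print("tri red outer",tri([S,D],[u((287,215),310,150),u((97,184),290,185)]))
print("tri red inner",tri([S,D],[u((236,201),310,150),u((143,174),290,185)]))
hs=u((210,121),175,255);hd=u((192,122),270,130)
print("hub",tri([S,D],[hs,hd]),onz(S,hs,.1),onz(D,hd,.1))
print("orange S",onz(S,u([(280,222),(328,246)],175,255),.055)); print("orange D",onz(D,u([(148,192),(110,198)],270,130),.055))
print("key S",onz(S,u([(237,128),(257,137)],175,255),.1)); print("key D",onz(D,u([(170,124),(157,130)],270,130),.1))
E
```

```text
[ 0.4889444  -0.15274135  0.2       ] [ 0.48596762 -0.21990194  0.2       ]
[ 0.45728852 -0.16777251  0.2       ] [ 0.49543205 -0.25401063  0.2       ]
[ 0.44567448 -0.12962672  0.2       ] [ 0.46322295 -0.26000713  0.2       ]
[ 0.48073853 -0.1192559   0.2       ] [ 0.45404366 -0.22488816  0.2       ]
grip top [ 0.4929714  -0.18160478  0.16253099  0.27551146] 3.8366425548212324 [ 0.1  0.3  0.6  0.6  0.6  1.2  0.1 -0.6  0.7 -1.2 -0.5  0.3  0.1  0.5
  1.3 -0.8]
tri red outer (array([ 0.44860535, -0.19108534,  0.11802036]), array([ 0.2402547 ,  0.20963214,  0.27321137, -0.18051984]))
tri red inner (array([ 0.47363754, -0.18605245,  0.11616847]), array([ 0.42381347,  0.38311874,  0.4813817 , -0.33382864]))
hub (array([0.54762616, 0.19280261, 0.09879665]), array([ 0.12850162,  0.13228883,  0.22217171, -0.18318432])) [[0.54721681 0.1932609  0.1       ]] [[0.54605953 0.18949386 0.1       ]]
orange S [[0.51850387 0.19052192 0.055     ]
 [0.49497892 0.18645355 0.055     ]]
orange D [[0.5169487  0.19024838 0.055     ]
 [0.49237814 0.18942622 0.055     ]]
key S [[0.53626432 0.18893197 0.1       ]
 [0.52680382 0.18701766 0.1       ]]
key D [[0.53235051 0.19075878 0.1       ]
 [0.52267309 0.18519805 0.1       ]]
```

```bash
cat >> h.py <<'E'
def rot(psi): return (Ro.from_euler('z',psi)*Ro.from_euler('x',np.pi)).as_rotvec()
def psi_of(rv):
    m=Ro.from_rotvec(rv).as_matrix(); return np.arctan2(m[1,0],m[0,0])
E
python3 - <<'E'
from h import *
from workcell import bot
W=bot.read_camera("wrist");R=np.array(W["R"]);C=-R.T@W["t"]
p=bot.current_ee_pos();T=Ro.from_rotvec(bot.current_tool_rot()).as_matrix()
print("psi",psi_of(bot.current_tool_rot()),"cam in tool",T.T@(C-p),"fwd in tool",T.T@R[2], "right",T.T@R[0])
for k in range(-2,2):
    psi=0.25+k*np.pi/2
    print(round(psi,2),[None if q is None else np.round(q,2) for q in (bot.inverse_kinematics([.493,-.182,.23],rot(psi)),bot.inverse_kinematics([.547,.192,.2],rot(psi-.6)),bot.inverse_kinematics([.547,.192,.2],rot(psi+.6)),bot.inverse_kinematics([.547,.192,.112],rot(psi+.6)))])
E
```

```text
psi -1.1749750404353656 cam in tool [ 1.11661976e-04 -7.24881921e-02 -1.68601264e-01] fwd in tool [4.02725563e-04 2.63032596e-01 9.64786863e-01] right [ 9.99999501e-01  7.75645358e-04 -6.28890584e-04]
-2.89 [array([-0.58,  0.02,  1.72,  0.  ,  1.41,  2.31]), array([ 0.13,  0.18,  1.6 ,  0.  ,  1.36, -2.66]), array([0.13, 0.18, 1.6 , 0.  , 1.36, 2.42]), array([0.13, 0.27, 1.68, 0.  , 1.19, 2.42])]
-1.32 [array([-0.58,  0.02,  1.72,  0.  ,  1.41,  0.74]), array([0.13, 0.18, 1.6 , 0.  , 1.36, 2.05]), array([0.13, 0.18, 1.6 , 0.  , 1.36, 0.85]), array([0.13, 0.27, 1.68, 0.  , 1.19, 0.85])]
0.25 [array([-0.58,  0.02,  1.72, -0.  ,  1.41, -0.83]), array([0.13, 0.18, 1.6 , 0.  , 1.36, 0.48]), array([ 0.13,  0.18,  1.6 , -0.  ,  1.36, -0.72]), array([ 0.13,  0.27,  1.68, -0.  ,  1.19, -0.72])]
1.82 [array([-0.58,  0.02,  1.72,  0.  ,  1.41, -2.4 ]), array([ 0.13,  0.18,  1.6 , -0.  ,  1.36, -1.09]), array([ 0.13,  0.18,  1.6 , -0.  ,  1.36, -2.29]), array([ 0.13,  0.27,  1.68, -0.  ,  1.19, -2.29])]
```

```bash
python3 - <<'E'
from h import *
from workcell import bot
import pickle
bot.goto([.546,.191,.23],rot(.22)); bot.hold(.2)
h=bot.read_camera("wrist");h["p"]=bot.current_ee_pos()
print(bot.current_clock(),h["p"])
bot.goto([.493,-.182,.26],rot(.25)); bot.hold(.2)
g=bot.read_camera("wrist");g["p"]=bot.current_ee_pos()
print(bot.current_clock(),g["p"])
pickle.dump((h,g),open("v.pkl","wb"))
cv2.imwrite("pics/h1.png",h["pixels"]);cv2.imwrite("pics/g1.png",g["pixels"])
E
```

```text
3.3333 [0.54613347 0.19064479 0.22996019]
4.9917 [ 0.49326189 -0.18131488  0.25991231]
```

View pics/h1.png

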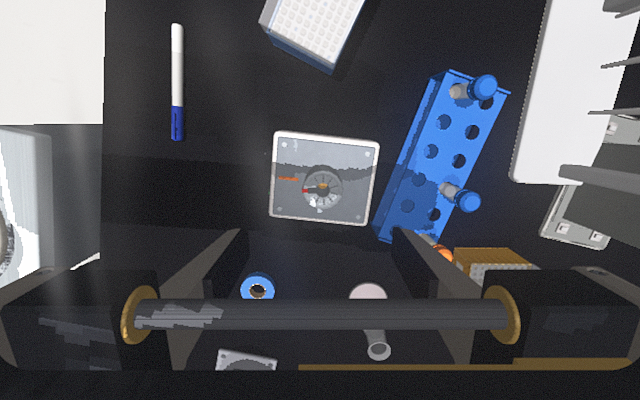

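View pics/g1.png

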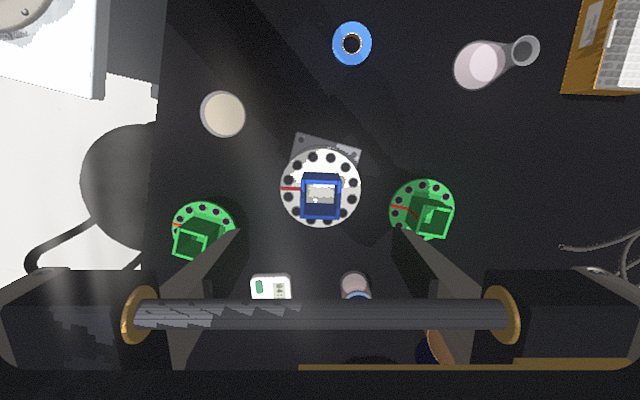

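```bash
python3 - <<'E'
import cv2,numpy as np
a=cv2.imread("pics/h1.png")[155:225,285:365];b=cv2.imread("pics/g1.png")[140:235,270:370]
a=cv2.resize(a,None,fx=5,fy=5,interpolation=cv2.INTER_CUBIC);b=cv2.resize(b,None,fx=4,fy=4,interpolation=cv2.INTER_CUBIC)
o=np.zeros((400,800,3),np.uint8);o[:350,:400]=a;o[:380,400:]=b
cv2.imwrite("pics/z3.png",o)
E
```

```text
(no output)
```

View pics/z3.png

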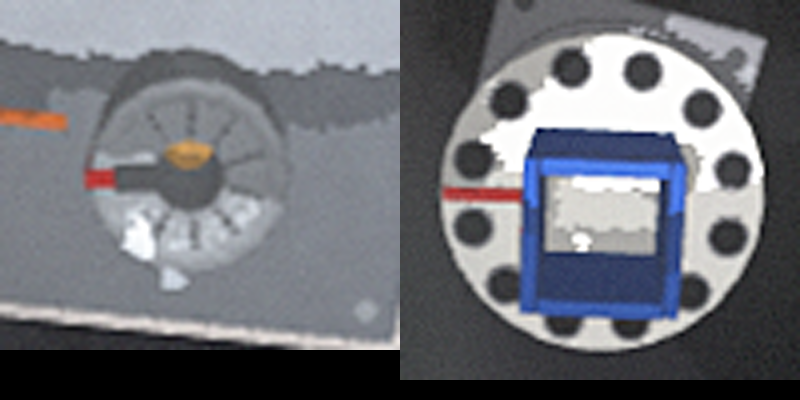

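```bash
python3 - <<'E'
from h import *
import pickle
h,g=pickle.load(open("v.pkl","rb"))
U=lambda p,x0,y0,k:(np.array(p,float)+.5)/k-.5+[x0,y0]
c=onz(h,U([(187,177),(90,180),(112,179),(88,176),(284,176),(187,79),(187,272)],285,155,5),.1);print(c.round(4))
for q in c[1:3]: d=c[0]-q; print("keyway yaw",np.arctan2(d[1],d[0]))
o=onz(h,U([(0,117),(67,122)],285,155,5),.055);print(o.round(4)); d=o[1]-o[0];print("drive yaw from orange",np.arctan2(d[1],d[0]))
d=c[0]-o[0];print(np.arctan2(d[1],d[0]))
q=onz(g,U([(127,158),(286,162),(279,318),(121,312)],270,140,4),.1625)
print(q.round(4),q.mean(0)); 
for i in range(4): e=q[(i+1)%4]-q[i];print(np.hypot(*e[:2]),wrap(np.arctan2(e[1],e[0])*1)/1)
disc=onz(g,U([(202,193),(42,194),(120,195)],270,140,4),.1165);print(disc)
for k in (1,2):
  d=disc[0]-disc[k];print("rotor yaw red",np.arctan2(d[1],d[0]))
E
```

```text
[[0.5461 0.1938 0.1   ]
 [0.5259 0.1886 0.1   ]
 [0.5304 0.1899 0.1   ]
 [0.5253 0.1894 0.1   ]
 [0.5664 0.1986 0.1   ]
 [0.5414 0.2145 0.1   ]
 [0.5507 0.173  0.1   ]]
keyway yaw 0.25047549158231264
keyway yaw 0.24610479866710433
[[0.5007 0.1883 0.055 ]
 [0.5169 0.1907 0.055 ]]
drive yaw from orange 0.14290846883055106
0.12000766011078239
[[ 0.4694 -0.1651  0.1625]
 [ 0.5062 -0.1567  0.1625]
 [ 0.5149 -0.1947  0.1625]
 [ 0.4769 -0.2029  0.1625]] [ 0.49184883 -0.17983543  0.1625    ]
0.03770358633899481 0.22541013525450593
0.039058064258115706 -1.344770061300996
0.038892990621177743 -2.930469325857864
0.03851993062685971 1.766052040166671
[[ 0.49128389 -0.17900336  0.1165    ]
 [ 0.44791274 -0.19042105  0.1165    ]
 [ 0.46915887 -0.18526961  0.1165    ]]
rotor yaw red 0.2574148983153656
rotor yaw red 0.27599200558160847
```

```bash
python3 - <<'E'
from h import *
from workcell import bot
Y=.245
bot.line_to([.492,-.180,.20],rot(Y)); 
bot.line_to([.492,-.180,.1235],max_speed=.08)
print(bot.current_contact_force(),bot.current_ee_pos(),bot.current_clock())
bot.set_gripper(0.0,45)
print("open",bot.current_opening()*92,bot.current_contact_force(),bot.current_ft_torque(),psi_of(bot.current_tool_rot()))
d=bot.read_camera("wrist");cv2.imwrite("pics/w2.png",d["pixels"])
s=bot.read_camera("side");cv2.imwrite("pics/s2.png",s["pixels"][100:300,220:440].repeat(3,0).repeat(3,1))
print(bot.current_clock(),bot.current_ee_pos())
E
```

```text
[ 0.56097816 -0.39797901 -0.45774826] [ 0.49245288 -0.18030088  0.12415663] 6.65
open 39.949093467417185 [-0.66591853  0.18079342 -0.57142569] [-0.03295578 -0.20411708 -0.00525214] 0.24498492876973518
7.5833 [ 0.49202451 -0.17997244  0.12345945]
```

View pics/w2.png

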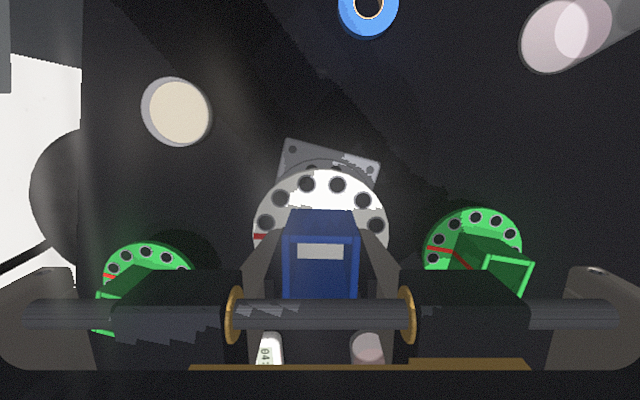

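View pics/s2.png

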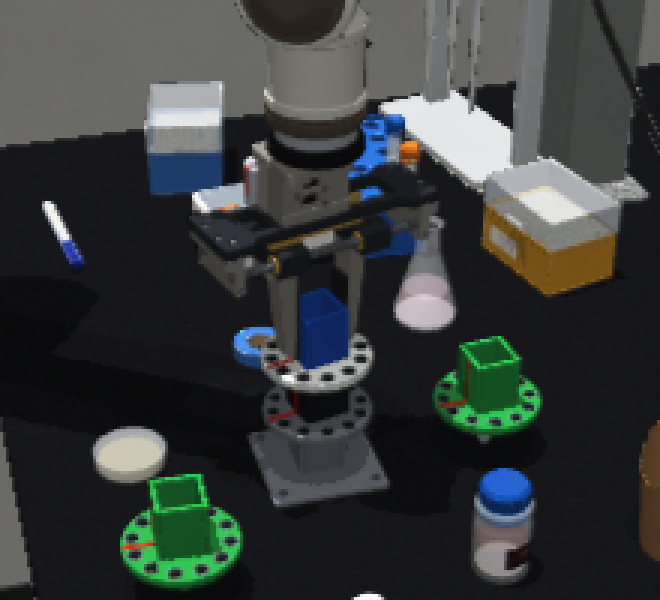

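```bash
python3 - <<'E'
from h import *
from workcell import bot
bot.line_to([.492,-.180,.175],max_speed=.1)
print(bot.current_contact_force(),bot.current_ft_torque(),bot.current_opening()*92)
bot.line_to([.492,-.180,.225],max_speed=.15)
bot.goto([.546,.1935,.225],rot(.25)); bot.hold(.3)
print(bot.current_contact_force(),bot.current_ft_torque(),bot.current_opening()*92,bot.current_ee_pos(),bot.current_clock())
s=bot.read_camera("side");cv2.imwrite("pics/s3.png",cv2.resize(s["pixels"][60:260,220:440],None,fx=3,fy=3,interpolation=cv2.INTER_CUBIC))
s=bot.read_camera("scene");cv2.imwrite("pics/c3.png",cv2.resize(s["pixels"][150:350,120:400],None,fx=2.8,fy=2.8,interpolation=cv2.INTER_CUBIC))
E
```

```text
[ 0.64364624  0.20733518 -2.06051943] [-0.00937504 -0.10356679  0.00045033] 39.68565840314279
[-0.11659813  0.1901764  -0.77085844] [ 0.02060799 -0.09776968  0.03494304] 39.56968734019995 [0.54622949 0.19281549 0.22507192] 10.4417
```

View pics/s3.png

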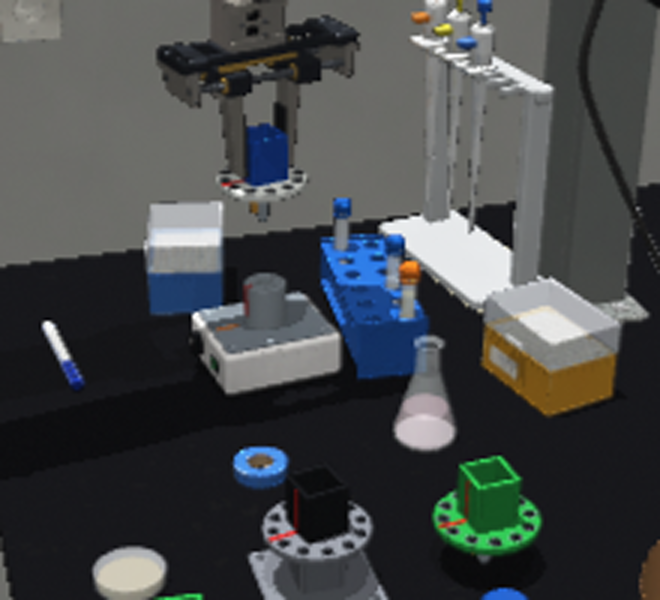

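View pics/c3.png

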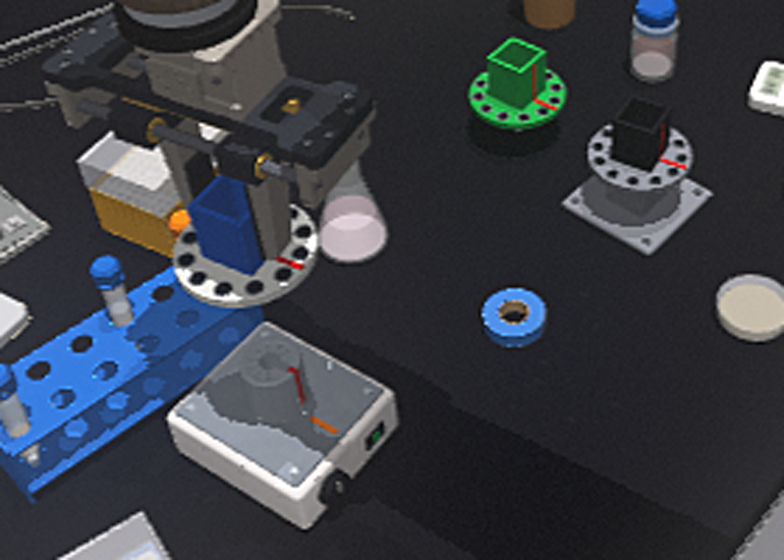

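```bash
cat >> h.py <<'E'
def down(bot,xy,z0,z1,step,fmax,sp=.05,f0=-.77):
    z=z0
    while z>z1+1e-6:
        z=max(z-step,z1); bot.line_to([xy[0],xy[1],z],max_speed=sp)
        F=bot.current_contact_force();M=bot.current_ft_torque();p=bot.current_ee_pos()
        print(round(z,4),p.round(4),np.round(F,1),np.round(M,2),round(bot.current_clock(),2))
        if F[2]-f0>fmax: return True,z
    return False,z
E
python3 - <<'E'
from h import *
from workcell import bot
for n in("side","scene"):print(n,proj(bot.read_camera(n),[.546,.193,.17]))
xy=(.546,.1935)
bot.line_to([*xy,.165],rot(.25),max_speed=.12)
print(down(bot,xy,.165,.136,.003,8))
E
```

```text
side [[307.25318712 132.76155463]]
scene [[211.44543788 255.64289186]]
0.162 [0.5463 0.1935 0.1626] [-0.3  0.4 -3. ] [-0.03 -0.08  0.05] 11.54
0.159 [0.5458 0.1935 0.1588] [ 0.3 -1.3 -1.2] [ 0.02 -0.11  0.02] 11.79
0.156 [0.5458 0.1935 0.1557] [-0.5 -1.2 -1.5] [-0.06 -0.12 -0.04] 12.04
0.153 [0.5458 0.1935 0.1527] [ 0.3 -0.3 -1.7] [-0.04 -0.14  0.02] 12.29
0.15 [0.546  0.1935 0.1499] [ 0.1  0.6 -2. ] [ 0.01 -0.12 -0.06] 12.54
0.147 [0.5462 0.1937 0.1469] [ 1.4  1.3 -3. ] [ 0.3  -0.52 -0.  ] 12.79
0.144 [0.5462 0.1937 0.1438] [ 2.9  2.5 -3.4] [ 0.39 -0.7  -0.  ] 13.04
0.141 [0.5463 0.1937 0.1409] [ 3.1  2.2 -2.6] [ 0.45 -0.84  0.01] 13.29
0.138 [0.5463 0.1937 0.138 ] [ 3.2  2.6 -2.3] [ 0.65 -0.87  0.03] 13.54
0.136 [0.5462 0.1937 0.1361] [ 3.8  2.9 -1.4] [ 0.73 -0.88 -0.  ] 13.79
(False, 0.136)
```

```bash
python3 - <<'E'
from h import *
from workcell import bot
xy=(.5467,.194)
bot.line_to([*xy,.136],max_speed=.05);print(bot.current_contact_force(),bot.current_ft_torque())
print(down(bot,xy,.136,.112,.002,18))
for n,c in(("side",(220,60)),("scene",(120,180))):
  s=bot.read_camera(n);cv2.imwrite(f"pics/{n}4.png",cv2.resize(s["pixels"][c[1]:c[1]+140,c[0]:c[0]+190],None,fx=4,fy=4,interpolation=cv2.INTER_CUBIC))
E
```

```text
[1.6209541  2.29025755 0.0820642 ] [ 0.38667317 -0.48322537  0.0077454 ]
0.134 [0.5464 0.1939 0.1335] [ 1.8  1.3 -2. ] [ 0.3  -0.54  0.02] 14.29
0.132 [0.5464 0.1939 0.1315] [ 1.6  1.4 -2.7] [ 0.3  -0.49 -0.04] 14.54
0.13 [0.5464 0.1939 0.1296] [ 1.7  0.8 -2.6] [ 0.18 -0.46  0.01] 14.79
0.128 [0.5465 0.1939 0.1277] [ 1.3  0.2 -1.7] [ 0.12 -0.3   0.  ] 15.04
0.126 [0.5465 0.1939 0.1258] [ 0.4  1.4 -1.4] [ 0.12 -0.24 -0.01] 15.29
0.124 [0.5465 0.194  0.1238] [ 0.8  0.8 -1.6] [ 0.04 -0.2  -0.  ] 15.54
0.122 [0.5469 0.194  0.1224] [ 0.2 -0.4 -0. ] [-0.06 -0.09 -0.02] 15.79
0.12 [0.547  0.194  0.1205] [-1.2  0.3  4.8] [-0.14  0.18 -0.02] 16.04
0.118 [0.5469 0.194  0.1184] [-1.8 -1.5  4.6] [-0.14  0.15  0.03] 16.29
0.116 [0.547  0.194  0.1166] [-1.  -1.   7.2] [-0.16  0.3   0.01] 16.54
0.114 [0.5471 0.1941 0.1154] [-2.2 -0.7 10.2] [-0.22  0.65 -0.09] 16.79
0.112 [0.5472 0.1941 0.1153] [-8.  -3.2 20.5] [-0.43  1.67 -0.04] 17.04
(True, 0.112)
```

View pics/side4.png

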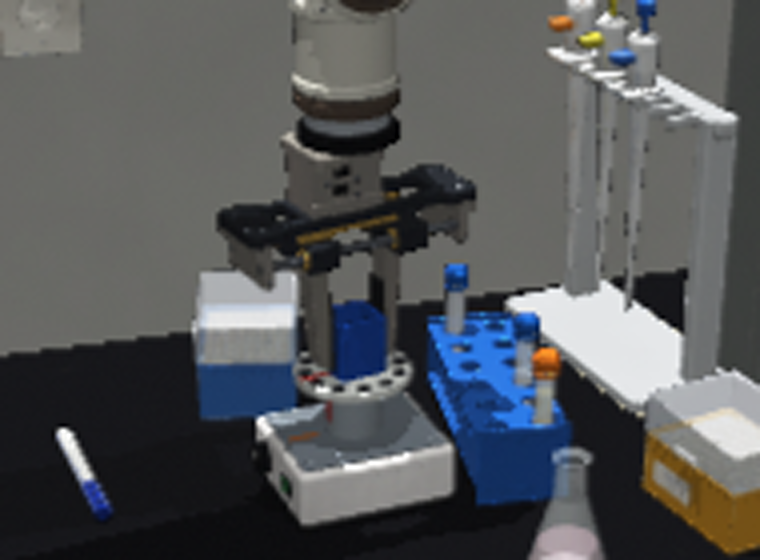

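View pics/scene4.png

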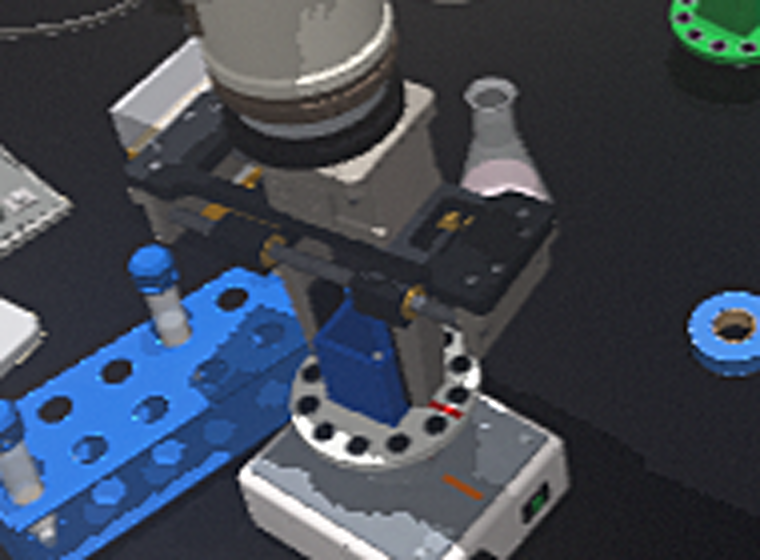

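```bash
python3 - <<'E'
from h import *
from workcell import bot
def rep(t):print(t,bot.current_ee_pos().round(4),np.round(bot.current_contact_force(),1),np.round(bot.current_ft_torque(),2),Ro.from_rotvec(bot.current_tool_rot()).as_matrix()[:,2].round(4),round(bot.current_opening()*92,2),round(psi_of(bot.current_tool_rot()),3),round(bot.current_clock(),2))
rep("a")
bot.hold(.4);rep("b")
bot.line_to([.5462,.1937,.112],max_speed=.03);bot.hold(.3);rep("c")
s=bot.read_camera("side")
print(proj(s,[[.5465,.1938,.146+.008],[.5465,.1938,.1]]))
cv2.imwrite("pics/s5.png",cv2.resize(s["pixels"][130:180,280:340],None,fx=10,fy=10,interpolation=cv2.INTER_CUBIC))
E
```

```text
a [0.5473 0.1941 0.1153] [-8.5 -0.5 20.2] [-0.44  1.67 -0.11] [ 1.e-03 -2.e-04 -1.e+00] 39.98 0.25 17.14
b [0.5473 0.1941 0.1153] [-6.7 -1.6 19.3] [-0.46  1.71 -0.04] [ 1.e-03 -2.e-04 -1.e+00] 39.8 0.25 17.54
c [0.5472 0.1941 0.1153] [-6.   0.1 19.2] [-0.26  1.43 -0.02] [ 2.2e-03  4.0e-04 -1.0e+00] 39.94 0.25 18.09
[[307.44690247 137.46443879]
 [307.78085725 153.37608281]]
```

View pics/s5.png

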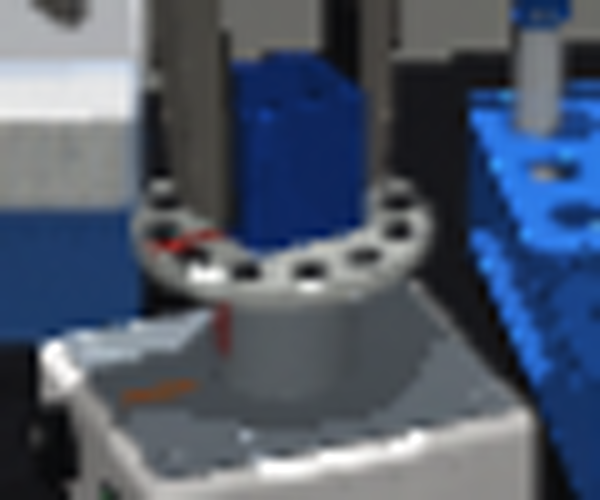

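```bash
python3 - <<'E'
from h import *
from workcell import bot
def rep(t):print(t,bot.current_ee_pos().round(5),np.round(bot.current_contact_force(),1),np.round(bot.current_ft_torque(),2),round(bot.current_opening()*92,2),round(bot.current_clock(),2))
bot.line_to([.5453,.1936,.112],max_speed=.03);bot.hold(.3);rep("x")
bot.line_to([.5453,.1936,.1112],max_speed=.03);bot.hold(.4);rep("z")
bot.hold(1);rep("hold")
h=bot.read_camera("scene");cv2.imwrite("pics/c6.png",h["pixels"])
E
```

```text
x [0.54713 0.19406 0.11533] [-3.3  0.3 15.3] [-0.11  0.84 -0.08] 39.9 18.69
z [0.54714 0.19406 0.11527] [-5.   0.3 21.6] [-0.27  1.37 -0.03] 39.76 19.34
hold [0.54717 0.19406 0.1153 ] [-5.2 -0.6 21. ] [-0.26  1.31 -0.06] 39.91 20.34
```

View pics/c6.png

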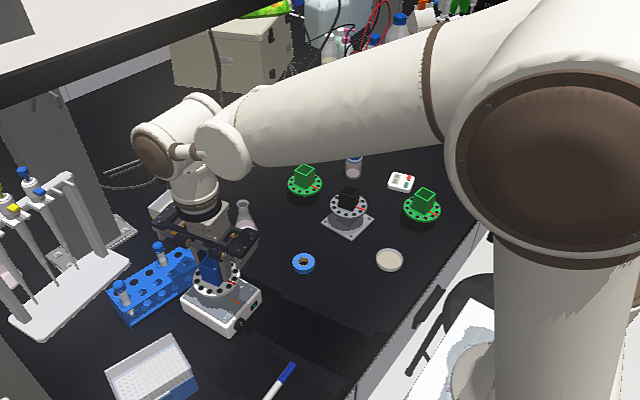

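The rotor sits on the hub, and pushing harder moves it no further. The spare is on its stand near (348,205), and the bystanders are where they were. I'm handing the job in with the push held.

```bash
python3 - <<'E'
from workcell import bot
bot.job_done()
print(bot.current_ee_pos(),bot.current_contact_force(),bot.current_clock())
E
```

```text
the job is handed in; nothing more can be done
the job is handed in; nothing more can be done
```

The white rotor is in the mixer hub, pressed fully home and still held by its blue grip. I handed the job in at about 20 s of the 56 s allowed.

- **Grasp and lift:** I gripped the blue grip at 45 N, lifted it straight off the pile and carried it over the hub. The spare stayed on its stand.
- **Fit:** I read the keyway angle from the wrist camera (about 0.25 rad) and lined the rotor up with it before lowering. The key dropped in on the way down, so no turning search was needed.
- **Seating:** The ejector spring began to push back about 7 mm before the stop. The tool then stopped at a height of 0.1153 m, against 0.115 m predicted for fully home. Raising the push from about 10 N to 21 N moved it by no more than 0.1 mm. A 1 s hold stayed steady, with the grip at 40 mm.
- **Cameras:** The disc looks flush on the hub with the red lines matching, and the flask, bottle, timer and tape are where they were.
- **Remaining disagreement:** A sideways force of about 5 N and a wrist moment of about 1.3 N m remain. That is probably the arm flexing under the push, and shifting the target sideways only partly reduced it. I saw no tilt of the disc.

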